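Pop the kitchen timer out of its dock and trap it

TASK

Press the dock's ejector key down with one finger and, as the spring shoots the timer block out of its bay, trap it against the other finger, at least a centimetre out but before it slides away off the ledge. The timer must not be lifted or tipped, and leave the cup, scoop and spatula alone. Finish holding like that: one finger still on the pressed key and the other finger still stopping the timer.

Things in the scene. Friction and masses are not known exactly. Their poses are not given: they have to be found in the camera images.
- dock: Charging dock fixed to the counter: black slab, 136 mm long (x), 64 wide (y), deck 24 mm above the counter. Origin on the counter, on the middle line, under the docked timer's front face; x is the way the timer slides out, z up. Slab x -76 to +60. Along x: ejector key (-66 to -42), spring pusher (-35.5 to -30.5), timer bay (-30 to 0), open ledge (2 to 60).
- key: Ejector key, aluminium, 24 (dock x) by 40 mm. Origin at the centre of its top; when up at dock x -54, y 0, z 40 mm. Goes down 10 mm to a stop (spring 2 N, 6 N at the stop, about 1 N of rubbing more) and springs back. It carries the catch lip, 5 mm high, in front of the timer, which is freed once the key is some 5 mm down. Press 7 to 10 mm and keep it down, or the lip rises under the timer.
- timer: Loose timer block, white plastic, small dark display on top, 30 mm along the slide (x) by 36 (y) by 26 high, about 80 g (varies). Origin at the centre of its underside, on the deck. Docked: dock x = -15 mm (front face at 0), axes parallel to the dock's. Wanted: origin at dock x -5 to +25 mm, that is, front face stopped 10 to 40 mm out of the bay.
- ledge (a point): Point on the deck 30 mm in front of the docked timer's front face (dock x 30, y 0, z 24 mm), about the middle of the open ledge, which has side rails 4 mm high at y +-20 to +-25.
- cup: Loose glass custard cup, 86 mm across, 55 mm high, origin at the centre of its underside. Bystander.
- scoop: Loose aluminium scoop, about 175 mm long, 52 mm wide, 40 mm high, pan to its +x, origin on the counter at the back of the pan. Bystander.
- spatula: Loose green silicone spatula lying flat, 250 mm long, blade 55 mm wide to its +x, 10 mm thick, origin on the counter near the middle. Bystander.
- cooker: Oval slow cooker, fixed, 232 mm (x) by 360 mm (y, with its side handles) and 198 mm high to the top of its lid knob, origin at the centre of its underside; to the left of the robot. Bystander.
- trivet: Black plastic trivet, fixed flat near the sink edge, 150 by 144 by 8 mm, origin at the centre of its underside. Bystander.
- bay (a point): Point on the deck in the middle of the timer bay (dock x -15, y 0, z 24 mm). Side cheeks 14 mm above the deck, inner faces at y +-20, outer +-31, x -36 to +2. Behind the timer stands the pusher, a steel plate 32 mm wide and 18.5 mm high above the deck, that drives it along +x with 3 N at first and 1.3 N after its full 42 mm; unstopped, the timer shoots off the ledge in a fraction of a second.
Mind the look-alikes: they are no part of the job. What is meant by the timer is not orange or red, and is the larger of those in its own colour.

How it is judged:
On the way, in this order (a step that is already met when the one before it is completed fails the run):
1. the ejector key is pressed by a finger while the timer is still docked (z of key in the frame of dock below 0.0375 m and contact force between the fingers and key above 0.3 N and x of timer in the frame of dock below -0.01 m).
2. one finger still on the key, the timer at least 10 mm out and stopped by a finger (contact force between the fingers and key above 0.3 N and contact force between the fingers and timer above 0.3 N and x of timer in the frame of dock between -0.006 and 0.027 m), for 0.3 s.
At the end, for the whole second after the job is handed in: The key is held down at least 4 mm by a finger, and the timer rests level on the deck, its front 9 to 42 mm out of the bay, pressed by its spring against a finger (over 0.3 N) (all of step 2 and z of key in the frame of dock below 0.036 m and z of timer in the frame of dock below 0.03 m and angle between timer's own z axis and vertical below 0.15 rad and linear speed of timer below 0.02 m/s); the arm keeps its last pose, push and grip.
It fails at once if the timer slid away (front more than 55 mm out of the bay) (x of timer in the frame of dock above 0.04 m).
It fails at once if the timer was lifted more than 12 mm or tipped over 0.5 rad (z of timer in the frame of dock above 0.036 m or angle between timer's own z axis and vertical above 0.5 rad).
It fails at once if the cup, scoop or spatula was moved over 20 mm (distance of any of cup, scoop, spatula from where it was at the start of the episode above 0.02 m).
It also fails if it takes over 29 s, if anything falls off the work surface, if the arm or the gripper's body presses on something with over 40 N, if the wrist force passes 120 N, or if a joint passes its speed limit or range.

ROBOT

A 7-joint arm with a two-finger parallel gripper is mounted at the origin on the work surface. World frame = base frame: x ahead of the robot, y to its left, z up, the work surface at z = 0. Lengths are in m, angles in rad, forces in N, time in s.
With the tool pointing down it reaches from about 0.425 to 0.875 m from the base axis. Payload 4.7 kg.
Tool frame: the origin (TCP) lies at the very end of the fingers, on their centre line; the grasp point (between the pads) lies 19 mm behind it (ctrl.grasp_offset is the distance from the TCP to the grasp point, in m); z points along the fingers, y is the direction in which the jaws open and shut (so a half turn about z gives the same grasp; the last joint's range is limited). The gripper opens to 87 mm and grips with 3 to 60 N. Pads are 19 mm wide; open, the fingers measure 117 mm over their backs; the gripper's body (75 mm by 190 mm) begins 51 mm behind the grasp point.
Start: joints at [-1.209, 0.321, -0.07, 1.45, 0.023, 1.371, -0.057], TCP at [0.222, 0.611, 0.223] pointing down, gripper open.
Joint ranges: [-2.86, 2.86], [-0.3, 2.09], [-1.38, 1.24], [0.06, 2.45], [-1.56, 4.7], [0.09, 2.05], [-2.69, 2.69]. Speed limits (rad/s): [2.57, 2.57, 3.14, 3.14, 3.14, 3.14, 3.14].

INTERFACE

Orientations are given as a rotation vector (axis times angle).
In Python, from bench import ctrl gives the robot as it stands.
- The arm moves only by the shell command python3 -m creep 'ROWS' [FORCE]. ROWS is JSON, a list that holds one entry, the list of rows, each a list of 7 numbers: the opening, from 0 (shut) to 1 (fully open), then the shift along the tool's x, y, z in mm, then the turn, a rotation vector about the tool's x, y, z in rad. In form: [[[grip, dx, dy, dz, rx, ry, rz], ...]]. A call has 1 to 5 rows; each row is the pose to reach, as a shift and turn from the pose commanded when the call began, along the tool's axes at that moment; what a row does not reach only later rows make up. A row lasts 1/10 s, in which the tool goes at most 50 mm and 8.59 degrees, less where a joint would pass 70% of its speed; a pose out of reach is approached as far as the arm can. A call with a gripper value outside its range is refused whole. The fingers move at their own pace and stop on an object; FORCE is the grip in N (left out, the last holds). Time passes only in rows, so rows that repeat a pose let the fingers close. It gives the time, the measured TCP pose, the force and the opening at its end, in the units of the state.
- ctrl.get_state(): the state, without advancing time (a new reading comes with each control period).
- ctrl.get_image(name): name is "scene" or "top" or "wrist"; returns the picture (384x512x3 uint8, red, green, blue); there is no depth.
- ctrl.camera_params(name): a dict with "K" (3x3 intrinsics, pixels), "pose" (4x4, takes a point from camera to world coordinates). Camera axes: x right, y down, z forward; pixel columns grow to the right and rows downward; lengths in m; the calibration is good to about 2 mm. The wrist camera is an equidistant fisheye: a pixel r from the principal point sees the ray r / f radians off the axis. A picture is of the moment at which its call begins: read the wrist's pose just before it. camera_params takes no time and is no camera call; for the wrist camera it gives the pose at the moment of the call.
- ctrl.close_job(): hands the job in, once; it reports no verdict.
The state is a dict: "time": time; "joint_positions": joint angles; "qd": joint speeds; "joint_torque": joint torques, N m; "position": TCP position; "tool_rot": TCP orientation; "ft_force": force on the tool from outside, world axes, zero at the start; "torque": the same for the moment, N m; "grip_width": opening from 0.0 (shut) to 1.0 (fully open).
Only numpy, scipy, OpenCV 4.12 (cv2) and the standard library are available. Lean on these libraries where they do the work, as an engineer would, in place of code of your own. Each camera call takes 0.05 s, during which the arm holds its last target. There are 200 camera calls.

## Working session

There is one attempt and no reset: what is moved stays moved. The work goes in short steps, Python scripts to look and compute and a shell command to move; the robot and the scene stay as the last step left them, time stands still between calls to the robot, and variables do not carry over. Pictures are saved under pics/ and viewed, about 8 in all and at most 12, crops included, and the job is handed in when it is done.

```bash
mkdir -p pics
python3 - <<'E'
from bench import ctrl
import cv2,numpy as np
s=ctrl.get_state();print(s)
for n in("scene","top"):
    p=ctrl.camera_params(n);print(n,np.round(p["K"],1).tolist(),np.round(p["pose"],4).tolist())
    im=ctrl.get_image(n);cv2.imwrite(f"pics/{n}0.png",im[:,:,::-1])
a=cv2.imread("pics/top0.png");cv2.imwrite("pics/top0b.png",cv2.resize(a,(800,600),interpolation=2))
a=cv2.imread("pics/scene0.png");cv2.imwrite("pics/scene0b.png",cv2.resize(a,(800,600),interpolation=2))
E
```

```text
{'time': 0.0, 'joint_positions': array([-1.20896466,  0.32180662, -0.07008231,  1.45169793,  0.0226453 ,
        1.37074921, -0.05690223]), 'qd': array([ 8.04694782e-04, -7.30116640e-04, -4.72600906e-05,  4.19120090e-04,
        5.31614058e-04,  1.45623191e-03, -1.52855998e-03]), 'joint_torque': array([ 1.13507388e-04, -4.91283917e+01, -4.03621774e-01, -3.12523842e+01,
       -6.37484458e-02,  4.39285592e-02,  1.85033882e-04]), 'position': array([0.22137499, 0.61055939, 0.22146061]), 'tool_rot': array([-5.43380849e-01, -3.09405597e+00,  2.93020704e-03]), 'ft_force': array([0.16006753, 0.92058756, 0.70086142]), 'torque': array([-0.0179667 ,  0.00216686,  0.0045981 ]), 'grip_width': 0.9972054858628502}
scene [[393.0, 0.0, 258.3], [0.0, 393.0, 191.6], [0.0, 0.0, 1.0]] [[0.8535, 0.3624, -0.3744, 0.9211], [0.5207, -0.5684, 0.637, -0.621], [0.0181, -0.7387, -0.6738, 0.7415], [0.0, 0.0, 0.0, 1.0]]
top [[495.5, 0.0, 261.9], [0.0, 495.5, 183.0], [0.0, 0.0, 1.0]] [[-0.0162, -0.9805, 0.1958, 0.2665], [-0.9994, 0.0215, 0.0253, 0.0081], [-0.029, -0.1953, -0.9803, 1.3023], [0.0, 0.0, 0.0, 1.0]]
```

View pics/top0b.png

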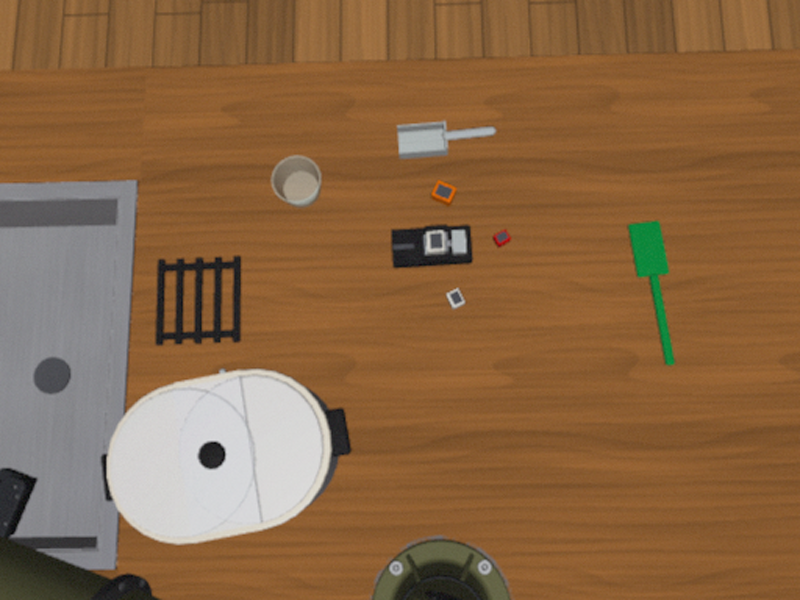

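View pics/scene0b.png

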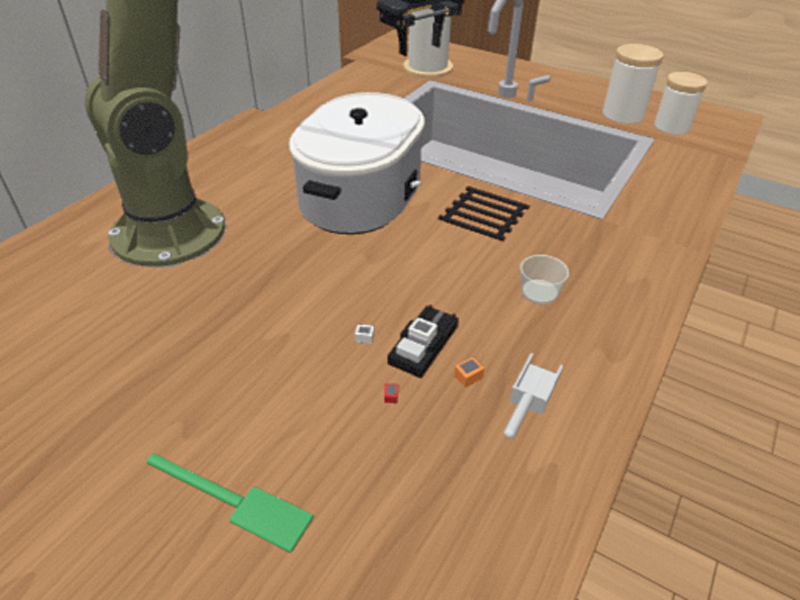

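Run:
```python
import cv2,numpy as np
a=cv2.imread("pics/top0.png")[138:178,244:308];b=cv2.imread("pics/scene0.png")[190:246,240:304]
a=cv2.resize(a,None,fx=12,fy=12,interpolation=2)
cv2.imwrite("pics/c1.png",a);cv2.imwrite("pics/c2.png",cv2.resize(b,None,fx=10,fy=10,interpolation=2))
```

```text
(no output)
```

View pics/c1.png

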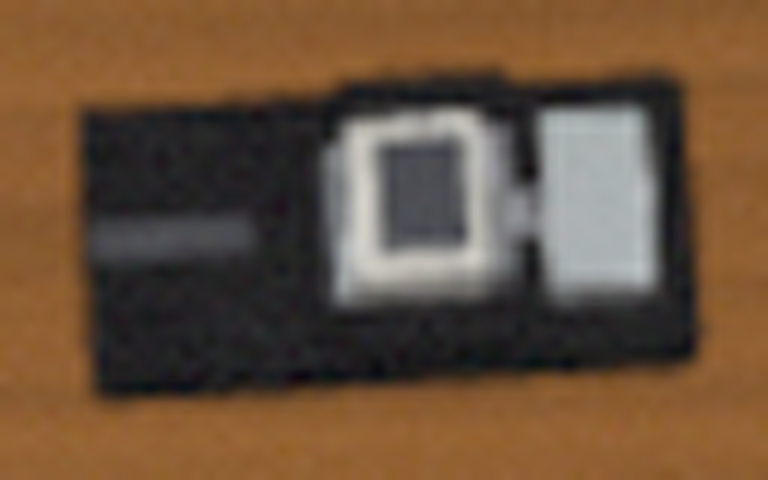

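View pics/c2.png

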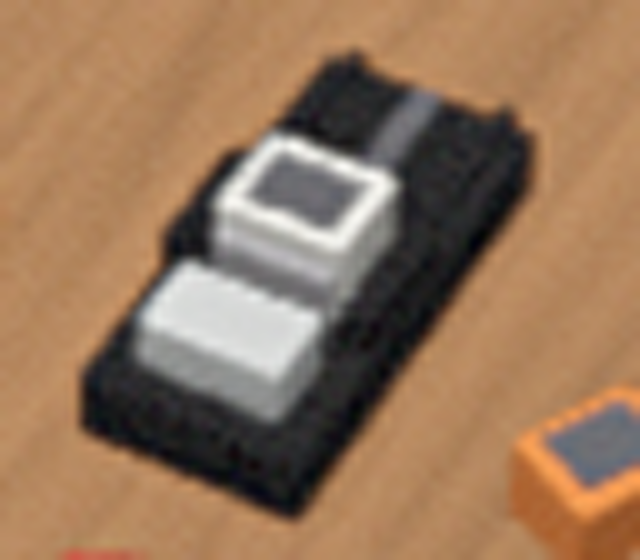

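```bash
cat > h.py <<'E'
from bench import ctrl
import numpy as np
from scipy.spatial.transform import Rotation as R
def proj(n,P):
    p=ctrl.camera_params(n);T=np.array(p["pose"]);K=np.array(p["K"])
    q=(np.asarray(P)-T[:3,3])@T[:3,:3];q=q@K.T;return q[:,:2]/q[:,2:]
def world(v,P):
    c,s=np.cos(v[2]),np.sin(v[2]);P=np.asarray(P,float)
    return np.c_[v[0]+c*P[:,0]-s*P[:,1],v[1]+s*P[:,0]+c*P[:,1],P[:,2]]
E
python3 - <<'E'
from h import *
from scipy.optimize import least_squares
top=[(-42,-20,40,540,108),(-66,-20,40,645,105),(-66,20,40,658,283),(-42,20,40,548,290),(-15,0,50,422,195),(60,32,0,98,395),(-76,32,0,697,358),(-76,-32,24,682,80),(60,-32,24,82,108)]
sc=[(-42,20,40,190,262),(-42,-20,40,325,315),(-66,-20,40,272,388),(-66,20,40,140,338),(0,18,50,280,135),(0,-18,50,400,185),(-30,-18,50,345,248),(-30,18,50,215,200),(-76,-32,0,295,520),(-76,32,0,82,430)]
top=np.array(top,float);sc=np.array(sc,float)
tu=np.c_[244+(top[:,3]+.5)/12-.5,138+(top[:,4]+.5)/12-.5];su=np.c_[240+(sc[:,3]+.5)/10-.5,190+(sc[:,4]+.5)/10-.5]
ft=lambda v:(proj("top",world(v,top[:,:3]/1e3))-tu);fs=lambda v:(proj("scene",world(v,sc[:,:3]/1e3))-su)
x0=[.5,0,1.57]
for nm,f in(("top",lambda v:ft(v).ravel()),("sc",lambda v:fs(v).ravel()),("both",lambda v:np.r_[ft(v).ravel(),fs(v).ravel()])):
    r=least_squares(f,x0,x_scale=[.01,.01,.1],loss="soft_l1");print(nm,r.x,np.round(np.abs(f(r.x)).mean(),2))
print(np.round(ft(r.x),1).tolist(),np.round(fs(r.x),1).tolist())
E
```

```text
top [0.59310086 0.01059686 1.60065277] 0.35
sc [0.59571711 0.00996266 1.59143604] 0.54
both [0.5942876  0.01053313 1.60074403] 0.51
[[-0.1, -0.2], [0.3, -0.5], [0.1, -0.6], [0.1, -0.7], [-0.1, -0.6], [-0.3, 0.4], [0.2, 0.9], [0.4, -1.3], [-0.5, -1.0]] [[-0.7, -0.7], [0.0, -0.0], [0.6, -1.1], [-0.5, -2.3], [-0.7, -0.7], [-0.1, -0.6], [-0.2, 0.5], [-0.0, -0.0], [0.1, 1.2], [-1.0, 0.2]]
```

```bash
cat > go.py <<'E'
import sys
from h import *
D=(.5943,.0105,1.600)
x,y,z=map(float,sys.argv[1:4])
s=ctrl.get_state();R0=R.from_rotvec(s["tool_rot"])
th=D[2];Y=np.array([np.cos(th),np.sin(th),0]);Z=np.array([0,0,-1.]);X=np.cross(Y,Z)
Rt=R.from_matrix(np.c_[X,Y,Z]);W=world(D,[[x/1e3,y/1e3,z/1e3]])[0]
print("shift",np.round(R0.inv().apply(W-s["position"])*1e3,1),"turn",np.round((R0.inv()*Rt).as_rotvec(),3))
l=world((0,0,D[2]),[s["position"]-[D[0],D[1],0]])
i=R.from_euler("z",-D[2]).apply(s["position"]-[D[0],D[1],0])*1e3
print("t",s["time"],"tcp in dock",np.round(i,1),"F",np.round(s["ft_force"],2),"w",round(s["grip_width"]*87,1))
E
python3 go.py -11.5 0 310; python3 -m creep '[[[0.84,0,0,-50,0,0,0],[0.84,0,0,-90,0,0,0]]]' 40; python3 go.py -11.5 0 310
```

```text
shift [-559.3 -447.9  -87.6] turn [-0.002 -0.    -0.377]
t 0.1 tcp in dock [610.7 355.2 221.6] F [-0.5   0.14  0.04] w 87.1
time: 0.3
position: [0.2213, 0.6103, 0.3125]
tool_rot: [-0.544, -3.094, 0.005]
ft_force: [-0.1, 1.3, 0.4]
grip_width: 0.893
shift [-559.3 -447.5    3.9] turn [-0.003 -0.    -0.377]
t 0.3 tcp in dock [610.5 355.3 312.5] F [-0.07  1.28  0.44] w 77.7
```

```bash
r='x'; python3 -m creep '[[[0.84,-559,-447,4,0,0,-0.377],[0.84,-559,-447,4,0,0,-0.377],[0.84,-559,-447,4,0,0,-0.377],[0.84,-559,-447,4,0,0,-0.377],[0.84,-559,-447,4,0,0,-0.377]]]'; python3 go.py -11.5 0 310
```

```text
time: 0.8
position: [0.3525, 0.3958, 0.3108]
tool_rot: [0.046, -3.141, 0.0]
ft_force: [-0.1, 0.1, 0.5]
grip_width: 0.838
shift [-230.4 -403.7    0.9] turn [-0. -0.  0.]
t 0.8 tcp in dock [392.2 230.4 310.8] F [-0.05  0.05  0.52] w 72.9
```

```bash
python3 -m creep '[[[0.84,-230,-404,1,0,0,0],[0.84,-230,-404,1,0,0,0],[0.84,-230,-404,1,0,0,0],[0.84,-230,-404,1,0,0,0],[0.84,-230,-404,1,0,0,0]]]'; python3 go.py -11.5 0 310
```

```text
time: 1.3
position: [0.4823, 0.1824, 0.3105]
tool_rot: [0.046, -3.141, -0.0]
ft_force: [0.2, 0.9, -0.1]
grip_width: 0.84
shift [-106.9 -186.6    0.4] turn [ 0. -0.  0.]
t 1.3 tcp in dock [175.1 106.9 310.5] F [ 0.24  0.89 -0.12] w 73.1
```

```bash
python3 -m creep '[[[0.84,-107,-187,0,0,0,0],[0.84,-107,-187,0,0,0,0],[0.84,-107,-187,0,0,0,0],[0.84,-107,-187,0,0,0,0],[0.84,-107,-187,0,0,0,0]]]' && python3 -m creep '[[[0.84,0,0,50,0,0,0],[0.84,0,0,100,0,0,0],[0.84,0,0,150,0,0,0],[0.84,0,0,190,0,0,0],[0.84,0,0,215,0,0,0]]]'&& python3 -m creep '[[[0.84,0,0,10,0,0,0],[0.84,0,0,10,0,0,0],[0.84,0,0,10,0,0,0]]]'; python3 go.py -11.5 0 70
python3 - <<'E'
from h import *
import cv2
p=ctrl.camera_params("wrist");print(p)
cv2.imwrite("pics/w1.png",cv2.resize(ctrl.get_image("wrist")[:,:,::-1],(800,600),interpolation=2))
b=ctrl.get_image("scene")[160:250,220:340,::-1];cv2.imwrite("pics/s1.png",cv2.resize(b,None,fx=6,fy=6,interpolation=2))
E
```

```text
time: 1.8
position: [0.5954, -0.0064, 0.3101]
tool_rot: [0.033, -3.141, 0.006]
ft_force: [-0.4, -0.5, -0.4]
grip_width: 0.839
time: 2.3
position: [0.5916, 0.0006, 0.0915]
tool_rot: [0.046, -3.136, 0.001]
ft_force: [0.3, -0.4, 0.6]
grip_width: 0.842
time: 2.6
position: [0.5953, 0.0005, 0.087]
tool_rot: [-0.046, 3.139, 0.0]
ft_force: [0.2, 0.5, -0.1]
grip_width: 0.837
shift [ 0.7 -1.5 17. ] turn [ 0.     0.002 -0.   ]
t 2.6 tcp in dock [-10.   -0.7  87. ] F [ 0.23  0.46 -0.06] w 72.9
{'K': array([[297.31863964,   0.        , 253.86822248],
       [  0.        , 297.31863964, 192.78238112],
       [  0.        ,   0.        ,   1.        ]]), 'pose': array([[-2.96500947e-02,  9.64827008e-01,  2.61208185e-01,
         5.24188314e-01],
       [ 9.99560336e-01,  2.85981227e-02,  7.82830541e-03,
        -7.79861395e-04],
       [ 8.28967554e-05,  2.61325452e-01, -9.65250745e-01,
         2.49494551e-01],
       [ 0.00000000e+00,  0.00000000e+00,  0.00000000e+00,
         1.00000000e+00]])}
```

View pics/w1.png

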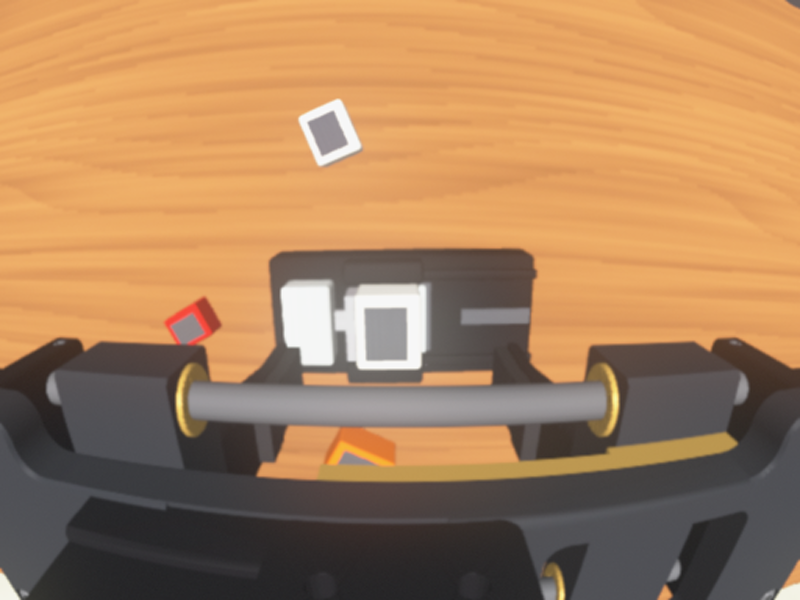

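View pics/s1.png

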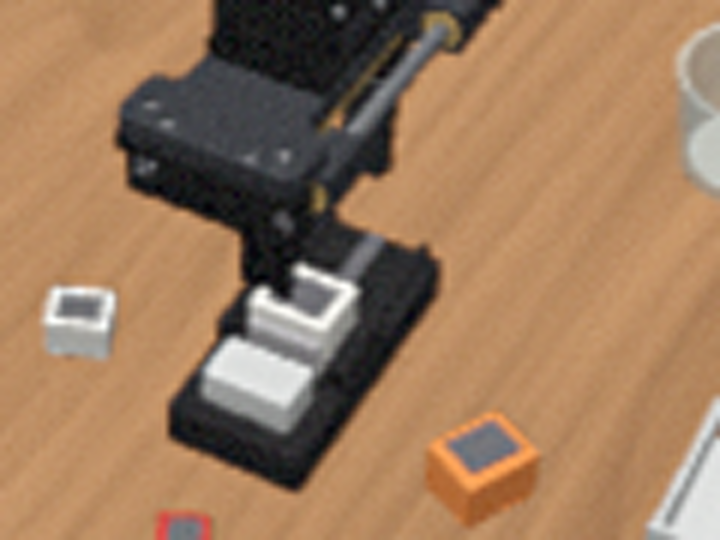

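Run:
```python
from h import *
from scipy.optimize import least_squares
o=np.array([(-42,20,40,332,281),(-66,20,40,284,284),(-42,-20,40,333,364),(-15,0,50,386,334),(-30,18,50,357,287),(0,18,50,422,287),(0,-18,50,422,367),(-30,-18,50,357,367),(-76,32,24,272,257),(60,32,28,531,251)],float)
uv=(o[:,3:]+.5)/1.5625-.5
p=ctrl.camera_params("wrist");T=p["pose"];K=p["K"]
def f(v):
    q=(world(v,o[:,:3]/1e3)-T[:3,3])@T[:3,:3];r=np.hypot(q[:,0],q[:,1]);a=np.arctan2(r,q[:,2])
    return (q[:,:2]/r[:,None]*a[:,None]*K[0,0]+K[:2,2]-uv)
r=least_squares(lambda v:f(v).ravel(),[.594,.01,1.6],x_scale=[.01,.01,.1],loss="soft_l1");print(r.x,np.round(f(r.x),1).tolist())
```

```text
[0.59165726 0.01272796 1.61563773] [[-0.8, 1.3], [-1.8, 0.1], [1.5, -1.0], [2.0, -2.6], [-1.5, 3.2], [0.0, 2.6], [-0.0, -0.7], [0.6, -0.2], [-2.5, -1.8], [5.3, 0.5]]
```

```bash
sed -i 's/^D=.*/D=(.5935,.0113,1.603)/' go.py; python3 go.py -11 0 45
```

```text
shift [ 2.  -0.3 42.7] turn [ 0.     0.004 -0.003]
t 2.7 tcp in dock [-10.8  -1.9  87.7] F [-0.21 -0.78  0.19] w 72.9
```

```bash
python3 -m creep '[[[0.84,2,0,20,0,0.002,0],[0.84,2,0,38,0,0.002,0],[0.84,2,0,42,0,0.002,0],[0.84,2,0,42,0,0.002,0],[0.84,2,0,42,0,0.002,0]]]' 40; python3 go.py -11 0 36.5
python3 - <<'E'
from h import *
import cv2
b=ctrl.get_image("scene")[160:250,220:340,::-1];cv2.imwrite("pics/s2.png",cv2.resize(b,None,fx=6,fy=6,interpolation=2))
E
```

```text
time: 3.2
position: [0.5933, 0.0005, 0.0451]
tool_rot: [-0.046, 3.141, 0.0]
ft_force: [0.8, -0.4, -0.7]
grip_width: 0.842
shift [-0.5 -0.2  8.6] turn [ 0.     0.    -0.003]
t 3.2 tcp in dock [-10.8   0.5  45.1] F [ 0.83 -0.45 -0.7 ] w 73.2
```

View pics/s2.png

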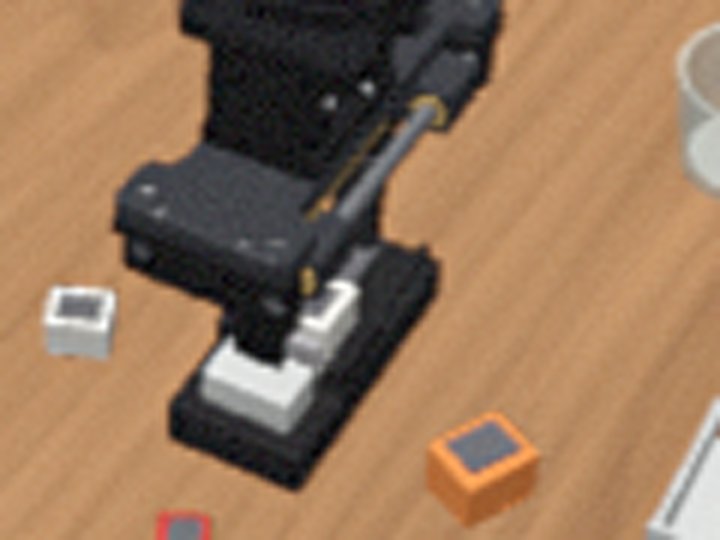

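Run:
```python
from h import *
D=(.5935,.0113,1.603)
P=[(x,y,45) for x in(-62.5,-55,-47.5,-42) for y in(9.5,-9.5)]+[(x,y,40) for x in(-66,-42) for y in(20,-20)]
for p,q in zip(P,(proj("scene",world(D,np.array(P)/1e3))-[220,160])*6):print(p,q.round())
```

```text
(-62.5, 9.5, 45) [225. 360.]
(-62.5, -9.5, 45) [266. 378.]
(-55, 9.5, 45) [234. 349.]
(-55, -9.5, 45) [274. 366.]
(-47.5, 9.5, 45) [243. 338.]
(-47.5, -9.5, 45) [283. 355.]
(-42, 9.5, 45) [249. 329.]
(-42, -9.5, 45) [290. 346.]
(-66, 20, 40) [198. 365.]
(-66, -20, 40) [284. 402.]
(-42, 20, 40) [227. 328.]
(-42, -20, 40) [312. 364.]
```

```bash
python3 -m creep '[[[0.84,0,-1.5,4,0,0,0],[0.84,0,-1.5,8.5,0,0,0],[0.84,0,-1.5,8.5,0,0,0]]]'; python3 go.py -12.5 0 31.5
```

```text
time: 3.55
position: [0.593, -0.0006, 0.0355]
tool_rot: [0.046, -3.141, -0.001]
ft_force: [0.8, 1.5, 3.4]
grip_width: 0.841
shift [-0.9 -0.7  4. ] turn [ 0.001 -0.    -0.003]
t 3.55 tcp in dock [-11.8   0.9  35.5] F [0.76 1.53 3.43] w 73.2
```

```bash
python3 -m creep '[[[0.84,0,0,4,0,0,0],[0.84,0,0,4.3,0,0,0],[0.84,0,0,4.3,0,0,0],[0.84,0,0,4.3,0,0,0]]]'; python3 go.py -12.5 0 31.5
python3 - <<'E'
from h import *
import cv2
b=ctrl.get_image("scene")[160:250,220:340,::-1];b=cv2.resize(b,None,fx=5,fy=5,interpolation=2)
c=ctrl.get_image("wrist")[140:260,150:360,::-1];c=cv2.resize(c,(600,343),interpolation=2)
b=b[:300];v=np.zeros((600,600,3),np.uint8);v[:300]=b[100:400] if len(b)>=400 else b;v[300:]=c[:300];cv2.imwrite("pics/s3.png",v)
print(ctrl.get_state()["ft_force"])
E
```

```text
time: 3.95
position: [0.593, -0.0005, 0.0314]
tool_rot: [0.047, -3.141, -0.001]
ft_force: [-0.5, 1.0, 5.6]
grip_width: 0.841
shift [-0.8 -0.7 -0.1] turn [ 0.001 -0.    -0.003]
t 3.95 tcp in dock [-11.8   0.8  31.4] F [-0.54  0.96  5.63] w 73.2
[1.03334128 2.22904646 5.15944717]
```

View pics/s3.png

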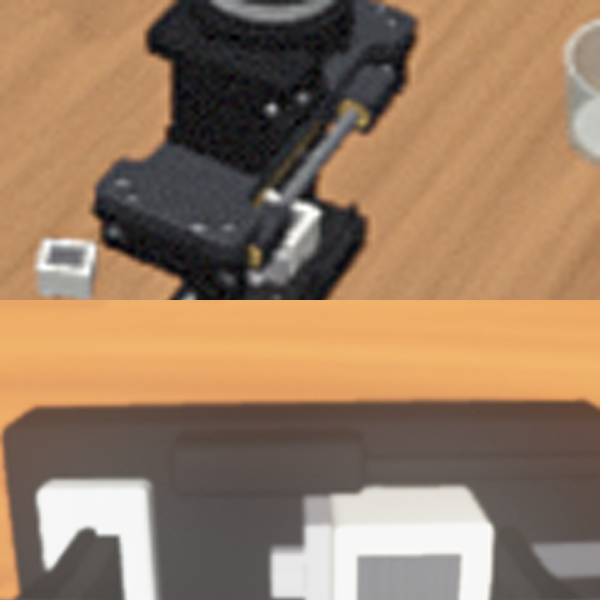

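```bash
for i in 1 2 3; do python3 -m creep '[[[0.84,0,0,0,0,0,0],[0.84,0,0,0,0,0,0],[0.84,0,0,0,0,0,0]]]' | grep -E 'position|force|width'; done
python3 - <<'E'
from h import *
import cv2
c=ctrl.get_image("wrist")[140:260,150:360,::-1];cv2.imwrite("pics/w4.png",cv2.resize(c,None,fx=3.5,fy=3.5,interpolation=2))
E
```

```text
position: [0.593, -0.0005, 0.0314]
ft_force: [1.6, 2.0, 4.7]
grip_width: 0.839
position: [0.593, -0.0005, 0.0314]
ft_force: [1.0, 2.9, 5.7]
grip_width: 0.839
position: [0.593, -0.0005, 0.0314]
ft_force: [1.2, 2.1, 5.0]
grip_width: 0.839
```

View pics/w4.png

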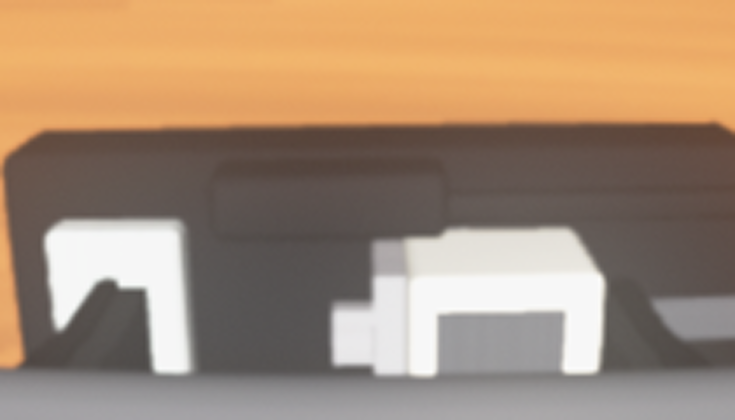

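The picture shows the left finger on the key at about (125,320). The timer at (500,300) is out of the bay and held between the pusher at (390,300) and the right finger at (620,300). It is level, and the forces are steady.

```bash
python3 -c "
from bench import ctrl
print(ctrl.close_job())"
```

```text
the job is handed in; nothing more can be done
None
```

The timer is out of its bay and trapped against one finger while the other finger holds the ejector key down. I handed the job in at about 5 s on the robot's clock; the hand-in reports no verdict.

- **How:** I found the dock in the top and scene images. I set the jaws 73 mm apart along its slide, so one finger came down over the key and the other waited over the ledge. I then pressed in two stages, first about 4.5 mm and then about 8.6 mm.
- **Last checks:** The arm held steady, with about 5 N upward from the key and about 2 N along the slide direction from the timer. The last wrist picture shows the timer level, stopped between the pusher and the finger. Its front should be roughly 24 mm out, judged from where I set the finger rather than measured on the timer itself.
- **Disagreements:** The wrist-camera fit of the dock differed from the fit from the other two cameras by about 3 mm and had larger errors, so I used a pose in between. I took no last picture of the cup, scoop or spatula, but no move went near them.

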